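Tare the scale and bring the dispensing funnel over the waffle

TASK

A waffle lies on the portion scale, ready for its topping: zero the scale by pressing its green tare key with the fingertips, then take the steel dispensing funnel by its black handle, lift it straight up out of its wire stand and carry it upright over the things in between to the waffle. Stop with the nozzle over the middle of the waffle, about a finger's width (15 mm) above it; the funnel must never touch the waffle or the scale, as that would spoil the weighing. Finish while still holding the funnel there, still and upright, and leave the waffle, the jar, the steel cup and the tub where they stand.

Things in the scene. Friction and masses are not known exactly. Their poses are not given: they have to be found in the camera images.
- portion_scale: white portion scale, 240 (own x) x 200 (own y) x 49 mm, does not move. Origin at the centre of its underside, z up; its own -x side with display and key faces the robot. The metal pan covers own x -52 to +114 mm, y -94 to +94 mm, its top 48.7 mm above the origin; the housing in front of it is 40 mm high
- tare_key (a point): centre of the top of the scale's green tare key, 44 mm above the table when up; the key is 12 mm (scale x) x 18 mm (scale y), stands 4 mm proud of the housing, its far edge 20 mm from the pan's front edge. This point is fixed to the housing and does not go down with the key
- portion_scale_tare (a joint): travel of the tare key in m: 0 up, 0.0016 fully down; a spring returns it (4 N/mm, 6.4 N fully down); it counts as pressed beyond 0.0011
- portion_waffle: the waffle on the scale's pan, a loose disc of about 86 mm diameter, 9 mm thick, 22 g. Origin at the centre of its underside, z up
- dispenser: bright steel dispensing funnel with fixed lid, loose, 0.3 to 0.6 kg, upright in its stand. Origin at the nozzle's lower end, z up its axis. Nozzle 13 to 19 mm thick, 28 mm long; cone up to 120 mm diameter at 95 mm; lid at 130 mm (middle 136). Black handle bar along its own x above the lid; under it a fixed trigger blade 11 mm wide. 175 mm high in all; centre of mass on the axis below the bar
- nozzle_tip (a point): lower end of the nozzle, on its axis (the origin of the funnel)
- handle (a point): middle of the black handle bar, 166 mm above the nozzle tip on the funnel's axis; bar 92 mm long (own x), 22 mm wide (own y), 18 mm high, free for fingers on both long sides; about 21 mm gap between bar and lid; end posts 47 mm from the middle
- stand: wire stand that carries the funnel, does not move. Origin at the centre of its foot on the table, z up. Foot ring 126 mm across; seat ring 100 mm diameter, 6 mm wire, top 104 mm above the table. The funnel's cone rests in it with the nozzle tip 24 mm above the table; lift it straight up 85 mm before going sideways. It stands left or right of the scale
- jar: lidded glass jar with a green lid, loose, 64 x 68 x 84 mm high. Origin at the centre of its underside; beside the scale, in the way; leave it alone
- cup: steel cup, loose, 76 mm diameter, 102 mm high. Origin at the centre of its underside; beside the scale, in the way; leave it alone
- tub: plastic tub of spread, loose, 96 x 137 x 53 mm high. Origin at the centre of its underside; leave it alone
Things that resemble listed ones, but are neither listed nor needed, are in the scene too. Leave any blue look-alike of the dispenser alone.

How it is judged (in metres and radians):
On the way, in this order (a step that is already met when the one before it is completed fails the run):
1. the tare key is pressed down while the funnel still stands in its stand (value of joint portion_scale_tare above 0.0011 m and contact force between the fingers and portion_scale above 1 N and distance of dispenser from where it was at the start of the episode below 0.02 m), for 0.1 s.
2. the key is up again and the funnel is held, lifted clear of its stand (value of joint portion_scale_tare below 0.0005 m and z of nozzle_tip in the frame of stand above 0.1 m and contact force between dispenser and stand below 0.05 N and contact force between dispenser and the fingers above 1 N), for 0.1 s.
At the end, for the whole second after the job is handed in: funnel held still by the fingers, upright within 0.10 rad, nozzle within 10 mm of the waffle's middle and 4 to 28 mm above it; nothing but the waffle touches the scale; key up; funnel off its stand; waffle within 10 mm, jar, cup and tub within 20 mm of where they stood (horizontal distance between nozzle_tip and portion_waffle below 0.01 m and z of nozzle_tip in the frame of portion_waffle between 0.013 and 0.037 m and angle between dispenser's own z axis and vertical below 0.1 rad and linear speed of dispenser below 0.015 m/s and contact force between dispenser and the fingers above 1 N and contact force between each of dispenser, the fingers and portion_waffle below 0.05 N and contact force between each of dispenser, the arm, the fingers and portion_scale below 0.05 N and contact force between dispenser and stand below 0.05 N and value of joint portion_scale_tare below 0.0005 m and distance of portion_waffle from where it was at the start of the episode below 0.01 m and distance of each of jar, cup, tub from where it was at the start of the episode below 0.02 m); the arm keeps its last pose, push and grip.
It fails at once if the funnel touches the waffle or the scale (contact force between dispenser and portion_waffle above 0.3 N or contact force between dispenser and portion_scale above 0.3 N).
It fails at once if the funnel is tipped by more than 0.35 rad (angle between dispenser's own z axis and vertical above 0.35 rad).
It fails at once if the waffle is shifted by more than 10 mm (distance of portion_waffle from where it was at the start of the episode above 0.01 m).
It fails at once if jar, cup or tub is shifted by more than 20 mm or tipped (distance of any of jar, cup, tub from where it was at the start of the episode above 0.02 m or angle between any of jar, cup, tub's own z axis and vertical above 0.3 rad).
It also fails if it takes over 48 s, if anything falls off the work surface, if the arm or the gripper's body presses on something with over 40 N, if the wrist force passes 120 N, or if a joint passes its speed limit or range.

ROBOT

A 6-joint arm with a two-finger parallel gripper is mounted at the origin on a cart in front of the work surface, level with it; the furniture and walls round the work are solid. World frame = base frame: x ahead of the robot, y to its left, z up, the work surface at z = 0. Lengths are in mm, angles in rad, forces in N, time in s.
With the tool pointing down it reaches from about 400 to 925 mm from the base axis. Payload 12.5 kg.
Tool frame: the origin (TCP) lies midway between the tips of the shut fingers; the grasp point (between the pads) lies 19 mm behind it; z points along the fingers, y is the line along which they close (so a half turn about z gives the same grasp; the last joint's range is limited). The gripper opens to 95 mm and grips with 3 to 60 N. Pads are 20 mm wide; open, the fingers measure 119 mm over their backs; the gripper's body (75 mm by 180 mm) begins 59 mm behind the grasp point.
Start: joints at [0.996, 0.491, 1.559, -0, 1.092, -0.106], TCP at [282.372, 557.595, 214.661] pointing down, gripper open.
Joint ranges: [-3.1, 3.1], [-0.84, 2.19], [0.05, 2.79], [-1.13, 4.28], [0.06, 2.93], [-2.69, 2.69]. Speed limits (rad/s): [2.22, 2.22, 2.79, 3.14, 3.14, 3.14].

INTERFACE

Orientations are given as [roll, pitch, yaw] about the fixed x, y, z axes, in that order (R = Rz(yaw) Ry(pitch) Rx(roll)).
In Python, from cell import readout, eyes, env gives the robot as it stands.
- The arm moves only by the tool move_arm, never from a script. Its argument "plan" is a list of rows, each a list of 3 entries, a list of its own where there are three numbers: the turn, a rotation vector about the tool's x, y, z in degrees, then the shift along the tool's x, y, z in m, then the gripper command: -1 is shut, 1 is fully open, values between are in proportion. In form: [[[ax, ay, az], [x, y, z], jaw], ...]. A call has 1 to 5 rows; each row is the pose to reach, as a shift and turn from the pose commanded when the call began, along the tool's axes at that moment; what a row does not reach only later rows make up. A row lasts 1/8 s, in which the tool goes at most 62.5 mm and 10.7 degrees, less where a joint would pass 70% of its speed; a pose out of reach is approached as far as the arm can. A call with a gripper value outside its range is refused whole. The fingers move at their own pace and stop on an object; the grip force is fixed at half the most. Time passes only in rows, so rows that repeat a pose let the fingers close. It gives the time, the measured TCP pose, the force, the opening and the grip force at its end, in the units of the state.
- readout.state(): the state, without advancing time (a new reading comes with each control period).
- eyes.read_camera(name): name is "side" or "top"; returns a dict with "img" (420x560x3 uint8, red, green, blue), "K" (3x3 intrinsics, pixels), "extrinsics" (4x4, takes a point from camera to world coordinates). Camera axes: x right, y up, looking along -z (the intrinsics and any distortion apply to the point x, -y, -z); pixel columns grow to the right and rows downward; lengths in mm; the calibration is good to about 2 mm. A picture is of the moment at which its call begins. There is no depth.
- env.job_done(): hands the job in; it is judged then, once.
Trained networks look in a picture, given as the dict that the camera call returned (one of the last four; its "shot" number tells which), for a name from the list of things; names that differ only in an ending like _2 or _b are one class to them, and where a whole thing is asked for, a point or a joint stands for the part that bears it (a point fixed in the world has none). Each returns a list of dicts, best first, with "score" (0 to 1); they miss things now and then, are a little off and sometimes report something else, mostly with a low value. They report only what shows in the picture. A call takes as long as a camera call. They do not tell look-alikes from the thing itself.
- eyes.cut_out(picture, name): "mask" (420x560 bool, what is visible of it) and "uv" ([column, row] in pixels, amid what is visible of it).
The state is a dict: "t": time; "joints": joint angles; "qvel": joint speeds; "tau": joint torques, N m; "eef_pos": TCP position; "tcp_rot": TCP orientation; "ft_force": force on the tool from outside, world axes, zero at the start; "moment": the same for the moment, N m; "opening": opening from 0.0 (shut) to 1.0 (fully open); "grip_force": force on a finger pad.
Only numpy, scipy, OpenCV 4.12 (cv2) and the standard library are available. Lean on these libraries where they do the work, as an engineer would, in place of code of your own. Each camera call takes 0.05 s, during which the arm holds its last target. There are 200 camera calls.

## Working session

There is one attempt and no reset: what is moved stays moved. The work goes in short steps, Python scripts to look and compute and a tool call to move; the robot and the scene stay as the last step left them, time stands still between calls to the robot, and variables do not carry over. Pictures are saved under pics/ and viewed, at most 10 in all, crops included, and the job is handed in when it is done.

Besides the shell and the picture viewer there is one more tool, called by a JSON object that holds its "op" and its "data". move_arm: Moves the arm, as the interface text tells. Its arguments: {"type":"object","properties":{"plan":{"type":"array","items":{"type":"array"}}},"required":["plan"]}

```bash
mkdir -p pics; ls; cat > h.py <<'E'
import numpy as np, cv2
from cell import readout, eyes, env
def ray(p,uv):
    K=np.array(p["K"]);T=np.array(p["extrinsics"])
    u,v=uv; d=np.array([(u-K[0,2])/K[0,0],-(v-K[1,2])/K[1,1],-1.])
    return T[:3,3],T[:3,:3]@d
def at_z(p,uv,z):
    o,d=ray(p,uv); return o+d*(z-o[2])/d[2]
def proj(p,X):
    K=np.array(p["K"]);T=np.array(p["extrinsics"])
    c=T[:3,:3].T@(np.array(X,float)-T[:3,3]); return K[0,0]*c[0]/-c[2]+K[0,2], K[1,1]*-c[1]/-c[2]+K[1,2]
E
python3 - <<'E'
from h import *
np.set_printoptions(precision=2,suppress=True)
for n in ("top","side"):
    p=eyes.read_camera(n); cv2.imwrite(f"pics/{n}0.png",p["img"][:,:,::-1])
    print(n,{k:v for k,v in p.items() if k!="img"})
    for name in ("portion_scale","tare_key","portion_waffle","dispenser","handle","stand","jar","cup","tub"):
        print(name,[(round(r["score"],2),np.round(r["uv"],1).tolist(),int(r["mask"].sum()),np.round(at_z(p,r["uv"],0),0).tolist()) for r in eyes.cut_out(p,name)][:4])
print(readout.state())
E
```

```text
pics
top {'K': array([[506.01,   0.  , 282.38],
       [  0.  , 506.01, 210.96],
       [  0.  ,   0.  ,   1.  ]]), 'extrinsics': array([[   0.02,    1.  ,   -0.07,  450.74],
       [  -1.  ,    0.02,   -0.03, -107.57],
       [  -0.02,    0.07,    1.  , 1578.21],
       [   0.  ,    0.  ,    0.  ,    1.  ]]), 'shot': 1}
portion_scale [(0.71, [251.5, 226.4], 4444, [512.0, 28.0, 0.0])]
tare_key [(0.68, [249.6, 225.7], 4285, [514.0, 34.0, 0.0])]
portion_waffle [(0.61, [253.8, 212.8], 630, [555.0, 22.0, 0.0])]
dispenser [(0.76, [382.6, 238.7], 1695, [481.0, -380.0, 0.0]), (0.76, [450.3, 177.1], 1563, [677.0, -589.0, 0.0]), (0.72, [393.4, 172.3], 1544, [689.0, -413.0, 0.0])]
handle [(0.78, [451.2, 177.9], 1626, [674.0, -592.0, 0.0]), (0.67, [393.3, 172.9], 1530, [687.0, -412.0, 0.0]), (0.56, [380.5, 237.8], 1642, [484.0, -373.0, 0.0])]
stand [(0.63, [363.3, 256.5], 75, [425.0, -321.0, 0.0])]
jar [(0.7, [191.6, 238.4], 463, [471.0, 215.0, 0.0]), (0.37, [357.7, 238.7], 97, [479.0, -303.0, 0.0])]
cup [(0.9, [323.8, 241.5], 551, [469.0, -198.0, 0.0])]
tub [(0.76, [140.6, 247.6], 1415, [439.0
[... 742 characters left out ...]
6, [810.0, -429.0, 0.0]), (0.56, [305.2, 259.0], 1348, [628.0, -181.0, 0.0])]
stand [(0.22, [253.7, 227.6], 222, [607.0, 111.0, 0.0])]
jar [(0.78, [205.3, 210.6], 395, [525.0, 340.0, 0.0])]
cup [(0.65, [265.7, 258.6], 648, [515.0, -104.0, 0.0])]
tub [(0.58, [183.3, 206.8], 634, [467.0, 420.0, 0.0])]
{'t': 1.0, 'joints': array([ 1.  ,  0.49,  1.56,  0.  ,  1.09, -0.11]), 'qvel': array([-0.,  0.,  0., -0., -0.,  0.]), 'tau': array([  0.  , -61.25, -25.84,   0.07,   0.04,  -0.  ]), 'eef_pos': array([282.35, 557.6 , 214.67]), 'tcp_rot': array([ 3.14, -0.  ,  2.67]), 'ft_force': array([ 0.09, -0.39, -0.16]), 'moment': array([-0.04,  0.01,  0.  ]), 'grip_force': 0.0, 'opening': 1.0021312886430145}
```

```bash
python3 - <<'E'
import cv2
t=cv2.imread("pics/top0.png");s=cv2.imread("pics/side0.png")
cv2.imwrite("pics/topc.png",cv2.resize(t[130:310,110:510],None,fx=2,fy=2,interpolation=cv2.INTER_CUBIC))
cv2.imwrite("pics/sidec.png",cv2.resize(s[150:330,130:450],None,fx=2.5,fy=2.5,interpolation=cv2.INTER_CUBIC))
E
```

```text
(no output)
```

View pics/topc.png

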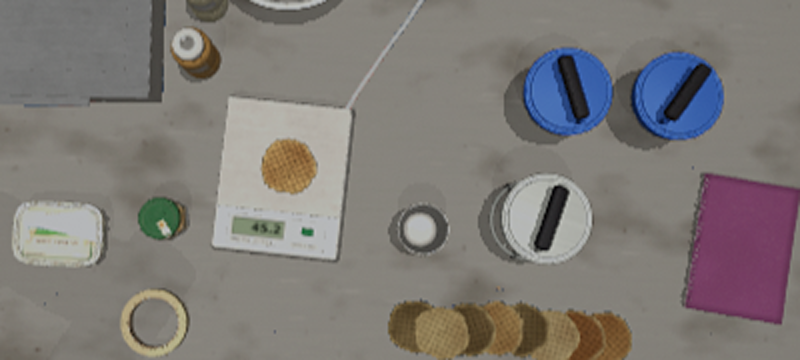

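View pics/sidec.png

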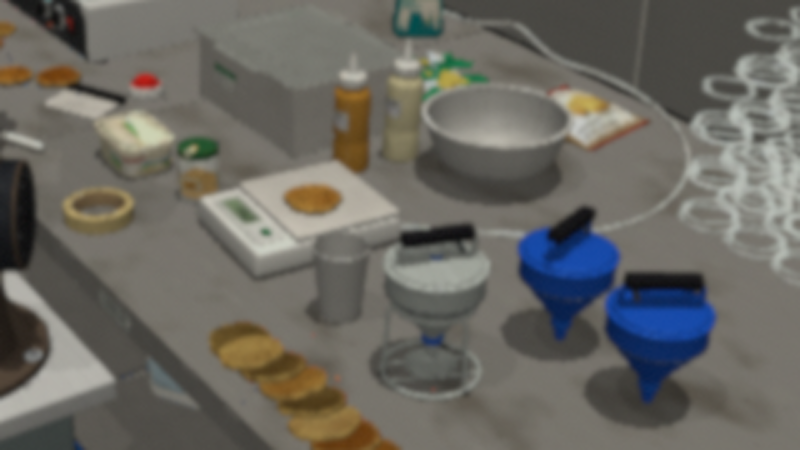

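The top crop shows the steel funnel at full pixel (383,239), with the two blue look-alikes above and to its right. The key is at (263,245), the waffle at (254,212) and the cup at (320,244). The side view agrees. Next I measure these points by colour.

```bash
cat >> h.py <<'E'
def blob(m):
    n,l,s,c=cv2.connectedComponentsWithStats(m.astype(np.uint8)); i=1+np.argmax(s[1:,4]); return c[i],s[i,4],l==i
def win(m,u0,u1,v0,v1):
    w=np.zeros_like(m); w[v0:v1,u0:u1]=m[v0:v1,u0:u1]; return w
def tri(p1,a,p2,b):
    A=[];B=[]
    for p,uv in((p1,a),(p2,b)):
        o,d=ray(p,uv); d=d/np.linalg.norm(d); P=np.eye(3)-np.outer(d,d); A.append(P);B.append(P@o)
    return np.linalg.lstsq(np.vstack(A),np.hstack(B),rcond=None)[0]
E
python3 - <<'E'
from h import *
np.set_printoptions(precision=1,suppress=True)
t=eyes.read_camera("top");s=eyes.read_camera("side")
def green(p): 
    i=p["img"].astype(int); return (i[...,1]-i[...,0]>40)&(i[...,1]-i[...,2]>15)
def black(p): return p["img"].max(2)<60
def brown(p):
    i=p["img"].astype(int); return i[...,0]-i[...,2]>45
ws={"key":(green,44,(255,272,238,254),(228,244,236,248)),"waffle":(brown,57.7,(238,273,193,232),(240,270,220,240)),"handle":(black,190,(372,400,215,262),(285,325,235,250))}
for k,(f,z,wt,wsd) in ws.items():
    c,n,m=blob(win(f(t),*wt)); d,n2,m2=blob(win(f(s),*wsd))
    print(k,c,n,at_z(t,c,z),d,n2,at_z(s,d,z),tri(t,c,s,d))
    if k=="handle":
        pts=np.argwhere(m)[:,::-1]; W=np.array([at_z(t,q,z+9)[:2] for q in pts]); print("rect",cv2.minAreaRect(W.astype(np.float32)))
        e=np.linalg.eigh(np.cov(W.T)); print("axis",np.degrees(np.arctan2(e[1][1,1],e[1][0,1])),np.sqrt(12*e[0]))
# scale orientation
m=[r for r in eyes.cut_out(t,"portion_scale")][0]["mask"]
W=np.array([at_z(t,q,42)[:2] for q in np.argwhere(m)[:,::-1]]); print("scale",cv2.minAreaRect(W.astype(np.float32)))
for n,z in(("cup",102),("jar",84)):
    r=eyes.cut_out(t,n)[0]; print(n,at_z(t,r["uv"],z))
E
```

```text
Traceback (most recent call last):
  File "h.py", line 13, in blob
    n,l,s,c=cv2.connectedComponentsWithStats(m.astype(np.uint8)); i=1+np.argmax(s[1:,4]); return c[i],s[i,4],l==i
                                                                      ~~~~~~~~~^^^^^^^^^
ValueError: attempt to get argmax of an empty sequence
```

```bash
cat > m.py <<'E'
from h import *
np.set_printoptions(precision=1,suppress=True)
t=eyes.read_camera("top");s=eyes.read_camera("side")
def green(p): 
    i=p["img"].astype(int); return (i[...,1]-i[...,0]>22)&(i[...,1]-i[...,2]>8)
def black(p): return p["img"].max(2)<60
def brown(p):
    i=p["img"].astype(int); return i[...,0]-i[...,2]>45
ws={"key":(green,44,(255,272,238,254),(230,243,237,249)),"waffle":(brown,57.7,(238,273,193,232),(240,270,220,240)),"handle":(black,190,(372,400,215,262),(285,325,235,250))}
for k,(f,z,wt,wsd) in ws.items():
    try:
        c,n,m=blob(win(f(t),*wt)); print(k,"top",c,n,at_z(t,c,z))
        if k=="handle":
            W=np.array([at_z(t,q,z+9)[:2] for q in np.argwhere(m)[:,::-1]]); print("rect",cv2.minAreaRect(W.astype(np.float32)))
            e=np.linalg.eigh(np.cov(W.T)); print("axis",np.degrees(np.arctan2(e[1][1,1],e[1][0,1])),np.sqrt(12*e[0]))
        d,n2,m2=blob(win(f(s),*wsd)); print("  side",d,n2,at_z(s,d,z),"tri",tri(t,c,s,d))
    except ValueError: print(k,"missed")
m=[r for r in eyes.cut_out(t,"portion_scale")][0]["mask"]
W=np.array([at_z(t,q,42)[:2] for q in np.argwhere(m)[:,::-1]]); print("scale",cv2.minAreaRect(W.astype(np.float32)))
for n,z in(("cup",102),("jar",84)):
    r=eyes.cut_out(t,n)[0]; print(n,at_z(t,r["uv"],z))
E
python3 m.py
```

```text
key top [263.3 245.6] 22 [452.5 -12.8  44. ]
  side [235.7 242.3] 3 [447.8 -17.1  44. ] tri [451.8 -12.1  40.4]
waffle top [253.8 212.9] 575 [550.5  17.2  57.7]
  side [254.6 228.9] 203 [543.7   9.1  57.7] tri [550.4  18.   51.8]
handle top [385.2 238.8] 249 [ 477.2 -354.1  190. ]
rect ((476.85498046875, -352.1754150390625), (20.363325119018555, 90.24010467529297), 71.93059539794922)
axis 161.37355035947684 [20.3 89.1]
  side [305. 244.] 170 [ 475.3 -358.   190. ] tri [ 477.5 -354.7  187.7]
scale ((534.4819946289062, 26.042098999023438), (201.7456817626953, 242.1239776611328), 84.72150421142578)
cup [ 465.8 -182.9  102. ]
jar [475.  190.6  84. ]
```

```bash
cat >> h.py <<'E'
from scipy.spatial.transform import Rotation as Ro
def go(st,pos,yaw):
    R=Ro.from_euler("xyz",st["tcp_rot"]); d=R.inv().apply(np.array(pos)-st["eef_pos"])/1000
    q=(R.inv()*Ro.from_euler("xyz",[np.pi,0,yaw])).as_rotvec(degrees=True); print("turn",np.round(q,2),"shift",np.round(d,4))
E
python3 - <<'E'
from h import *
go(readout.state(),[452.5,-13,130],2.817)
E
```

```text
turn [ 0.01 -0.   -8.26] shift [-0.4096 -0.4322  0.0846]
```

{"op": "move_arm", "data": {"plan": [[[0,0,-8.3],[-0.41,-0.432,0.02],-1],[[0,0,-8.3],[-0.41,-0.432,0.02],-1],[[0,0,-8.3],[-0.41,-0.432,0.02],-1],[[0,0,-8.3],[-0.41,-0.432,0.02],-1],[[0,0,-8.3],[-0.41,-0.432,0.02],-1]]}}

```text
t: 1.98
eef_pos: [372.2, 256.6, 204.3]
tcp_rot: [3.141, 0.001, 2.818]
ft_force: [1.6, -0.3, 1.1]
opening: 0.536
grip_force: 0.0
```

```bash
python3 - <<'E'
from h import *
s=readout.state();print(s["eef_pos"],s["tcp_rot"],s["opening"],s["t"])
go(s,[452.5,-13,100],2.817)
E
```

```text
[372.16106607 256.58513877 204.34225849] [3.14094109e+00 6.79591847e-04 2.81805861e+00] 0.5360795093173351 1.975
turn [0.04 0.04 0.06] shift [-0.1618 -0.2301  0.1043]
```

{"op": "move_arm", "data": {"plan": [[[0,0,0],[-0.16,-0.23,0.05],-1],[[0,0,0],[-0.16,-0.23,0.05],-1],[[0,0,0],[-0.16,-0.23,0.1],-1],[[0,0,0],[-0.16,-0.23,0.1],-1],[[0,0,0],[-0.16,-0.23,0.1],-1]]}}

```text
t: 2.6
eef_pos: [450.7, -12.7, 103.4]
tcp_rot: [3.141, 0.0, 2.817]
ft_force: [0.6, 0.9, 0.2]
opening: 0.021
grip_force: 0.0
```

{"op": "move_arm", "data": {"plan": [[[0,0,0],[0,0,0],-1],[[0,0,0],[0,0,0],-1]]}}

```text
t: 2.85
eef_pos: [450.2, -10.4, 104.3]
tcp_rot: [3.141, -0.0, 2.817]
ft_force: [0.0, -1.1, 0.3]
opening: 0.006
grip_force: 0.0
```

```bash
python3 - <<'E'
from h import *
s=readout.state();print(s["eef_pos"],s["tcp_rot"],s["opening"],s["t"])
go(s,[452.5,-13,60],2.817)
p=eyes.read_camera("side");i=p["img"][180:290,170:310,::-1];cv2.imwrite("pics/k1.png",cv2.resize(i,None,fx=5,fy=5,interpolation=cv2.INTER_CUBIC))
E
```

```text
[450.17679762 -10.39507249 104.29190029] [ 3.14143783e+00 -1.97376761e-04  2.81706432e+00] 0.006064375403394281 2.85
turn [ 0.01 -0.01  0.  ] shift [-0.003  -0.0017  0.0443]
```

View pics/k1.png

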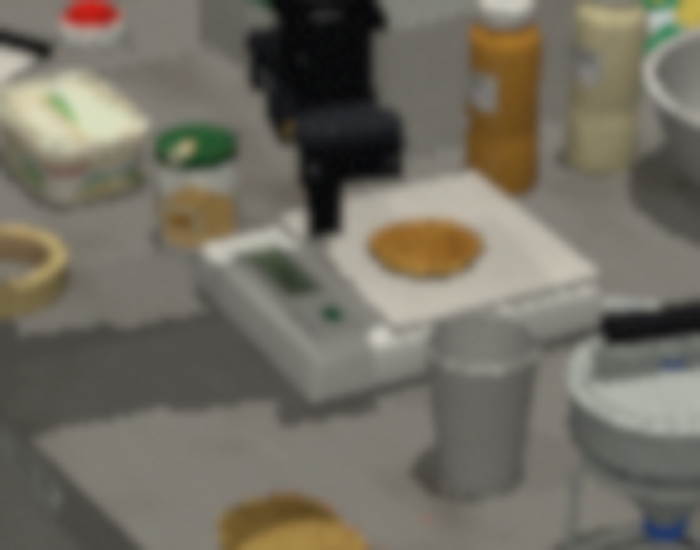

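The fingertips (crop (323,232)) hang directly above the green key (crop (331,313)), so I go down.

{"op": "move_arm", "data": {"plan": [[[0,0,0],[-0.003,-0.002,0.03],-1],[[0,0,0],[-0.003,-0.002,0.055],-1],[[0,0,0],[-0.003,-0.002,0.055],-1],[[0,0,0],[-0.003,-0.002,0.058],-1],[[0,0,0],[-0.003,-0.002,0.058],-1]]}}

```text
t: 3.52
eef_pos: [452.8, -13.2, 46.9]
tcp_rot: [3.141, 0.001, 2.818]
ft_force: [-0.4, -0.3, 0.6]
opening: 0.005
grip_force: 0.0
```

{"op": "move_arm", "data": {"plan": [[[0,0,0],[0,0,0.001],-1],[[0,0,0],[0,0,0.002],-1],[[0,0,0],[0,0,0.002],-1]]}}

```text
t: 3.9
eef_pos: [452.6, -13.5, 44.3]
tcp_rot: [3.141, 0.0, 2.818]
ft_force: [0.3, 0.1, 1.4]
opening: 0.005
grip_force: 0.7
```

{"op": "move_arm", "data": {"plan": [[[0,0,0],[0,0,0.001],-1],[[0,0,0],[0,0,0.0015],-1],[[0,0,0],[0,0,0.0015],-1]]}}

```text
t: 4.28
eef_pos: [452.7, -13.5, 42.9]
tcp_rot: [3.141, 0.001, 2.818]
ft_force: [-0.7, 1.0, 7.9]
opening: 0.005
grip_force: 4.0
```

{"op": "move_arm", "data": {"plan": [[[0,0,0],[0,0,0.0008],-1],[[0,0,0],[0,0,0.0008],-1],[[0,0,0],[0,0,0.0008],-1]]}}

```text
t: 4.65
eef_pos: [452.7, -13.5, 42.8]
tcp_rot: [3.141, 0.001, 2.818]
ft_force: [-3.2, 1.2, 20.1]
opening: 0.004
grip_force: 10.4
```

{"op": "move_arm", "data": {"plan": [[[0,0,0],[0,0,-0.06],-1],[[0,0,0],[0,0,-0.12],-1],[[0,0,0],[0,0,-0.21],-1],[[0,0,0],[0,0,-0.21],-1],[[0,0,0],[0,0,-0.21],1]]}}

```text
t: 5.28
eef_pos: [452.9, -13.5, 253.4]
tcp_rot: [3.141, 0.004, 2.818]
ft_force: [-0.7, 0.6, -0.1]
opening: 0.058
grip_force: 0.0
```

```bash
python3 - <<'E'
from h import *
s=readout.state();print(s["eef_pos"],s["t"])
go(s,[477,-354,250],2.817)
E
```

```text
[452.94052863 -13.53986837 253.39939343] 5.275
turn [0.04 0.21 0.04] shift [-0.1312 -0.3151  0.0037]
```

{"op": "move_arm", "data": {"plan": [[[0,0,0],[-0.131,-0.315,0.004],1],[[0,0,0],[-0.131,-0.315,0.004],1],[[0,0,0],[-0.131,-0.315,0.004],1],[[0,0,0],[-0.131,-0.315,0.004],1],[[0,0,0],[-0.131,-0.315,0.004],1]]}}

```text
t: 5.9
eef_pos: [473.8, -327.1, 246.1]
tcp_rot: [3.14, -0.002, 2.817]
ft_force: [-0.4, -0.5, 0.4]
opening: 0.583
grip_force: 0.0
```

```bash
python3 - <<'E'
from h import *
s=readout.state();print(s["eef_pos"],s["t"])
go(s,[477,-354,245],2.817)
E
```

```text
[ 473.80904303 -327.06212723  246.11377479] 5.9
turn [ 0.07 -0.14  0.02] shift [-0.0116 -0.0245  0.0011]
```

{"op": "move_arm", "data": {"plan": [[[0,0,0],[-0.011,-0.026,0],1],[[0,0,0],[-0.011,-0.026,0],1],[[0,0,0],[-0.011,-0.026,0],1],[[0,0,0],[-0.011,-0.026,0],1]]}}

```text
t: 6.4
eef_pos: [476.6, -352.2, 247.9]
tcp_rot: [3.141, -0.001, 2.819]
ft_force: [-0.1, 0.3, -0.5]
opening: 0.98
grip_force: 0.0
```

```bash
python3 - <<'E'
from h import *
s=readout.state();print(s["eef_pos"],s["tcp_rot"],s["opening"],s["t"])
go(s,[477,-354,171],2.817)
for n in("side","top"):
    p=eyes.read_camera(n);u,v=map(int,proj(p,s["eef_pos"]));i=p["img"][v-60:v+60,u-70:u+70,::-1]
    print(n,u,v); cv2.imwrite(f"pics/g_{n}.png",i)
a=[cv2.resize(cv2.imread(f"pics/g_{n}.png"),(400,343),interpolation=cv2.INTER_CUBIC) for n in("side","top")]
cv2.imwrite("pics/g.png",cv2.hconcat(a))
E
```

```text
[ 476.60287301 -352.16781695  247.87643063] [ 3.14114274e+00 -5.73928751e-04  2.81875466e+00] 0.9801465682253556 6.4
turn [ 0.03 -0.03  0.1 ] shift [-0.001  -0.0016  0.0769]
side 305 225
top 388 238
```

View pics/g.png

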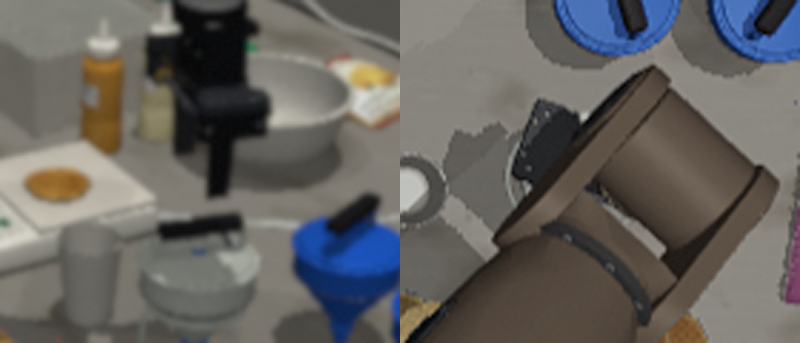

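The open tips (crop (182,150) and (218,193)) straddle the black bar (crop (200,226)), so I descend and close.

{"op": "move_arm", "data": {"plan": [[[0,0,0],[-0.001,-0.001,0.03],1],[[0,0,0],[-0.001,-0.001,0.055],1],[[0,0,0],[-0.001,-0.001,0.075],1],[[0,0,0],[-0.001,-0.001,0.076],1],[[0,0,0],[-0.001,-0.001,0.076],1]]}}

```text
t: 7.12
eef_pos: [477.5, -354.6, 173.0]
tcp_rot: [-3.141, 0.001, 2.818]
ft_force: [0.5, 0.4, 0.3]
opening: 0.998
grip_force: 0.0
```

{"op": "move_arm", "data": {"plan": [[[0,0,0],[0,0,0],-0.3],[[0,0,0],[0,0,0],-0.3],[[0,0,0],[0,0,0],-1],[[0,0,0],[0,0,0],-1],[[0,0,0],[0,0,0],-1]]}}

```text
t: 7.75
eef_pos: [477.2, -354.6, 172.1]
tcp_rot: [3.141, -0.0, 2.818]
ft_force: [-0.6, -0.2, -0.4]
opening: 0.533
grip_force: 0.0
```

{"op": "move_arm", "data": {"plan": [[[0,0,0],[0,0,0],-1],[[0,0,0],[0,0,0],-1],[[0,0,0],[0,0,0],-1]]}}

```text
t: 8.12
eef_pos: [477.2, -355.1, 172.4]
tcp_rot: [-3.141, 0.001, 2.818]
ft_force: [-1.7, -3.3, -1.6]
opening: 0.231
grip_force: 30.0
```

Gripped: the opening is 22 mm, the bar's width. Now lift straight up.

{"op": "move_arm", "data": {"plan": [[[0,0,0],[0,0,-0.01],-1],[[0,0,0],[0,0,-0.03],-1],[[0,0,0],[0,0,-0.055],-1],[[0,0,0],[0,0,-0.08],-1],[[0,0,0],[0,0,-0.1],-1]]}}

```text
t: 8.75
eef_pos: [477.1, -354.3, 273.3]
tcp_rot: [3.141, -0.0, 2.818]
ft_force: [-0.4, 0.1, -4.3]
opening: 0.231
grip_force: 30.0
```

{"op": "move_arm", "data": {"plan": [[[0,0,0],[0,0,-0.02],-1],[[0,0,0],[0,0,-0.03],-1],[[0,0,0],[0,0,-0.03],-1]]}}

```text
t: 9.12
eef_pos: [477.2, -354.5, 302.4]
tcp_rot: [3.142, 0.0, 2.818]
ft_force: [0.8, -0.6, -4.7]
opening: 0.23
grip_force: 30.0
```

```bash
python3 - <<'E'
from h import *
s=readout.state();print(s["eef_pos"],s["tcp_rot"],s["opening"],s["grip_force"],s["ft_force"],s["moment"])
for n in("side","top"):
    p=eyes.read_camera(n);u,v=map(int,proj(p,s["eef_pos"]-[0,0,80]));i=p["img"][v-60:v+60,u-70:u+70,::-1]
    cv2.imwrite(f"pics/g_{n}.png",i); print(n,u,v, proj(p,s["eef_pos"]-[0,0,147]))
a=[cv2.resize(cv2.imread(f"pics/g_{n}.png"),(400,343),interpolation=cv2.INTER_CUBIC) for n in("side","top")]
cv2.imwrite("pics/l.png",cv2.hconcat(a))
go(s,[550.5,17.5,s["eef_pos"][2]],2.817)
E
```

```text
[ 477.18026729 -354.49216932  302.42463799] [3.14157990e+00 4.36010954e-04 2.81767232e+00] 0.2299150920328573 29.998764395713806 [ 0.77872112 -0.56462105 -4.67814519] [ 0.03975125 -0.02092663  0.01834681]
side 305 233 (np.float64(304.2114794259519), np.float64(253.52890975582682))
top 387 238 (np.float64(383.1141170744959), np.float64(238.9752379850338))
turn [0.   0.02 0.04] shift [ 0.0489  0.376  -0.    ]
```

View pics/l.png

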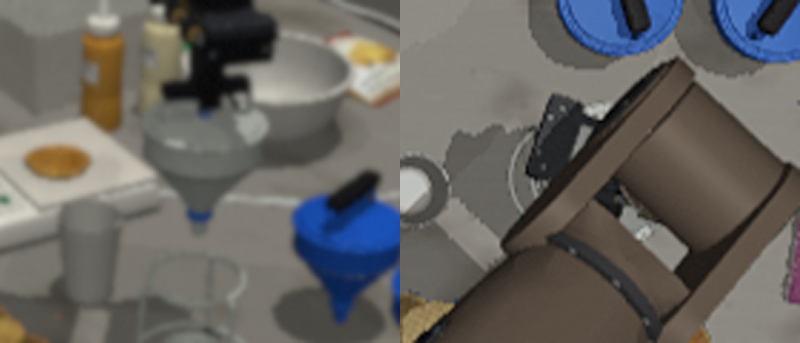

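The funnel hangs upright and clear of the stand, with the nozzle at crop (198,232), matching the prediction. Carry it over at moderate speed.

{"op": "move_arm", "data": {"plan": [[[0,0,0],[0.002,0.015,0],-1],[[0,0,0],[0.006,0.045,0],-1],[[0,0,0],[0.011,0.085,0],-1],[[0,0,0],[0.017,0.13,0],-1],[[0,0,0],[0.023,0.175,0],-1]]}}

```text
t: 9.85
eef_pos: [511.0, -179.1, 301.7]
tcp_rot: [3.141, -0.001, 2.818]
ft_force: [1.3, -0.4, -3.7]
opening: 0.226
grip_force: 30.0
```

{"op": "move_arm", "data": {"plan": [[[0,0,0],[0.006,0.045,0],-1],[[0,0,0],[0.012,0.09,0],-1],[[0,0,0],[0.017,0.13,0],-1],[[0,0,0],[0.022,0.165,0],-1],[[0,0,0],[0.025,0.19,0],-1]]}}

```text
t: 10.48
eef_pos: [547.4, 9.1, 301.8]
tcp_rot: [3.141, -0.001, 2.819]
ft_force: [0.2, -0.3, -4.5]
opening: 0.231
grip_force: 30.0
```

{"op": "move_arm", "data": {"plan": [[[0,0,0],[0.001,0.01,0],-1],[[0,0,0],[0.001,0.011,0],-1],[[0,0,0],[0.001,0.011,0],-1],[[0,0,0],[0.001,0.011,0],-1]]}}

```text
t: 10.98
eef_pos: [550.3, 16.7, 302.2]
tcp_rot: [-3.142, -0.0, 2.817]
ft_force: [0.3, -0.1, -4.1]
opening: 0.228
grip_force: 30.0
```

```bash
python3 - <<'E'
from h import *
s=readout.state();print(s["eef_pos"],s["tcp_rot"],s["opening"],s["grip_force"],s["ft_force"])
p=eyes.read_camera("side");u,v=map(int,proj(p,s["eef_pos"]-[0,0,100]));i=p["img"][v-75:v+75,u-90:u+90,::-1]
cv2.imwrite("pics/w.png",cv2.resize(i,None,fx=4,fy=4,interpolation=cv2.INTER_CUBIC)); print(u-90,v-75, proj(p,s["eef_pos"]-[0,0,148]))
r=[np.array(x["uv"]) for x in eyes.cut_out(p,"portion_waffle")[:1]];print(r)
go(s,[550.5,17.5,221],2.817)
E
```

```text
[550.32439307  16.73555367 302.16622723] [-3.14156993e+00 -3.35573252e-05  2.81665738e+00] 0.22815323173353538 29.99875098466873 [ 0.27621733 -0.05314989 -4.09224343]
165 115 (np.float64(255.1809035056963), np.float64(203.23790495829778))
[array([252.9, 230. ])]
turn [-0.   -0.   -0.02] shift [0.0001 0.0008 0.0812]
```

View pics/w.png

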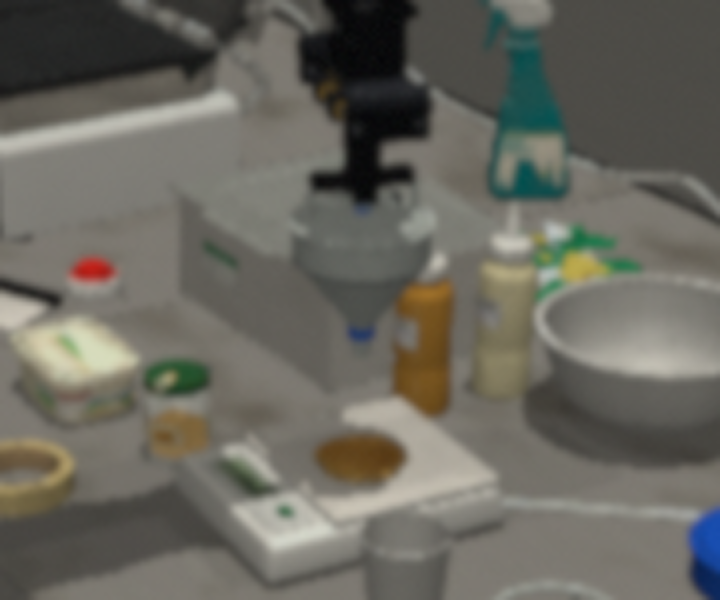

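The nozzle tip (crop (360,354), full (255,203.5)) is exactly where predicted. The waffle centre is at crop (360,458), directly below it. Descend most of the way and look again.

{"op": "move_arm", "data": {"plan": [[[0,0,0],[0,0.001,0.01],-1],[[0,0,0],[0,0.001,0.03],-1],[[0,0,0],[0,0.001,0.05],-1],[[0,0,0],[0,0.001,0.066],-1],[[0,0,0],[0,0.001,0.066],-1]]}}

```text
t: 11.7
eef_pos: [550.3, 18.4, 235.0]
tcp_rot: [-3.141, -0.002, 2.818]
ft_force: [0.2, 0.8, -4.7]
opening: 0.229
grip_force: 30.0
```

```bash
python3 - <<'E'
from h import *
s=readout.state();print(s["eef_pos"],s["tcp_rot"],s["opening"],s["ft_force"])
p=eyes.read_camera("side");i=p["img"][195:260,215:295,::-1]
cv2.imwrite("pics/w2.png",cv2.resize(i,None,fx=8,fy=8,interpolation=cv2.INTER_CUBIC))
def c(X): a=proj(p,X); return (a[0]-214.5)*8,(a[1]-194.5)*8
e=s["eef_pos"]
print("tip",c(e-[0,0,148.4]),"waffle top",c([550.5,17.5,57.7]),"below tip",c([e[0],e[1],57.7]))
W=[c([550.5+43*np.cos(a),17.5+43*np.sin(a),57.7]) for a in np.linspace(0,6.28,60)];W=np.array(W);print("ellipse",W.min(0),W.max(0))
E
```

```text
[550.30563825  18.40974177 234.95285029] [-3.14114112e+00 -2.21986768e-03  2.81761316e+00] 0.2292861295378009 [ 0.18120243  0.84133614 -4.70957663]
tip (np.float64(322.16020223961596), np.float64(205.783752642619)) waffle top (np.float64(323.16519010354864), np.float64(263.7185708979189)) below tip (np.float64(321.68426204951834), np.float64(263.03797849721445))
ellipse [227.34160238 220.19856467] [418.79042095 309.00298468]
```

View pics/w2.png

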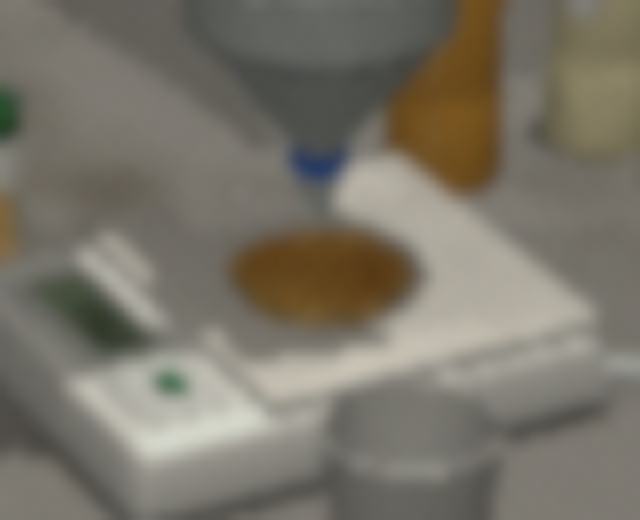

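The nozzle tip at crop (320,212) and the waffle's top ellipse, centred near (322,270), show the same small bias against the calibration. The position is therefore right and the clearance about 29 mm. Lower 14 mm and let it settle.

{"op": "move_arm", "data": {"plan": [[[0,0,0],[0,-0.001,0.004],-1],[[0,0,0],[0,-0.001,0.009],-1],[[0,0,0],[0,-0.001,0.013],-1],[[0,0,0],[0,-0.001,0.013],-1],[[0,0,0],[0,-0.001,0.013],-1]]}}

```text
t: 12.38
eef_pos: [550.5, 17.5, 223.3]
tcp_rot: [3.141, 0.0, 2.818]
ft_force: [-0.5, 0.5, -4.6]
opening: 0.229
grip_force: 30.0
```

{"op": "move_arm", "data": {"plan": [[[0,0,0],[0,0,0],-1],[[0,0,0],[0,0,0],-1],[[0,0,0],[0,0,0],-1]]}}

```text
t: 12.75
eef_pos: [550.4, 17.4, 223.2]
tcp_rot: [3.141, 0.0, 2.818]
ft_force: [0.4, -0.9, -4.4]
opening: 0.231
grip_force: 30.0
```

```bash
python3 - <<'E'
from h import *
s=readout.state();print(s["eef_pos"],s["tcp_rot"],s["opening"],s["ft_force"],abs(s["qvel"]).max())
p=eyes.read_camera("side");i=p["img"][175:260,205:305,::-1]
cv2.imwrite("pics/w3.png",cv2.resize(i,None,fx=6,fy=6,interpolation=cv2.INTER_CUBIC))
E
```

```text
[550.43777683  17.44869634 223.2312682 ] [3.14143965e+00 1.17344680e-04 2.81760828e+00] 0.23147564258179598 [ 0.3534244  -0.94648989 -4.37553597] 0.001951321543500298
```

View pics/w3.png

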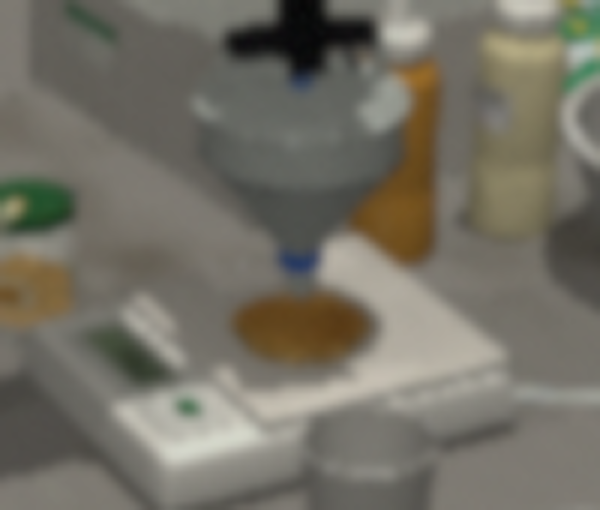

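The nozzle tip (crop (302,297)) is about 17 mm above the waffle's middle (crop (304,325)). The funnel is upright, still and free of contact, so I hand in.

```bash
python3 -c "
from cell import env; print(env.job_done())"
```

```text
the job is handed in; nothing more can be done
None
```

The job is handed in with no verdict returned: the tare key was pressed fully down, and the funnel is held still and upright about 17 mm above the middle of the waffle.

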